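# Slide rack from the drying hook to the light plate

## Robot

A 6-joint arm with a two-finger parallel gripper is mounted at the origin on the work surface. World frame = base frame: x ahead of the robot, y to its left, z up, the work surface at z = 0. Lengths are in m, angles in rad, forces in N, time in s.
With the tool pointing down it reaches from about 0.35 to 0.775 m from the base axis. Payload 7.3 kg.
Tool frame: the origin (TCP) lies between the finger pads; the fingertips stand 14 mm ahead of it and the grasp point (between the pads) lies 5 mm behind it; z points along the fingers, y is the line along which they close (so a half turn about z gives the same grasp; the last joint's range is limited). The gripper opens to 92 mm and grips with 3 to 60 N. Pads are 19 mm wide; open, the fingers measure 130 mm over their backs; the gripper's body (75 mm by 190 mm) begins 47 mm behind the grasp point.
Start: joints at [-1.348, 0.342, 1.524, -0, 1.275, -0.146], TCP at [0.189, -0.49, 0.241] pointing down, gripper open.
Joint ranges: [-2.53, 2.53], [-0.77, 2.02], [0.04, 2.7], [-1, 4.14], [0.28, 2.66], [-3.11, 3.11]. Speed limits (rad/s): [2.57, 2.57, 3.14, 3.14, 3.14, 3.14].

## Interface

Orientations are given as [roll, pitch, yaw] about the fixed x, y, z axes, in that order (R = Rz(yaw) Ry(pitch) Rx(roll)).
In Python, from cell import robot, eyes gives the robot as it stands. The module is installed in compiled form; this text tells all that it offers.
- The arm moves only by the shell command python3 -m handwheel 'ROWS' [FORCE]. ROWS is JSON, one flat list of numbers, 5 for each row, row after row: the shift along the world's x, y, z in mm, then the turn about the world's z in rad, then the opening, from 0 (shut) to 1 (fully open). In form: [x, y, z, spin, jaw, x, y, z, spin, jaw, ...]. A call has 1 to 8 rows; each row shifts and turns the commanded pose from where the row before left it; what a row does not reach is not made up. A row lasts 1/10 s, in which the tool goes at most 50 mm and 8.59 degrees, less where a joint would pass 70% of its speed; a pose out of reach is approached as far as the arm can. A call with a gripper value outside its range is refused whole. The fingers move at their own pace and stop on an object; FORCE is the grip in N (left out, the last holds). Time passes only in rows, so rows that do not move let the fingers close. It gives the time, the measured TCP pose, the force, the opening and the grip force at its end, in the units of the state.
- robot.observe(): the state, without advancing time (a new reading comes with each control period).
- eyes.read_camera(name): name is "side" or "top"; returns (picture, depth): 420x560x3 uint8, blue, green, red; 420x560 float32, m along the optical axis (not along the pixel's ray), 0 where there is no reading.
- eyes.calibration(name): a dict with "fx", "fy", "cx", "cy" (pixels), "world_to_cam" (4x4, takes a point from world to camera coordinates). Camera axes: x right, y down, z forward; pixel columns grow to the right and rows downward; lengths in m; the calibration is good to about 2 mm. A picture is of the moment at which its call begins. calibration takes no time and is no camera call.
- robot.hand_in(): hands the job in; it is judged then, once.
The state is a dict: "time": time; "qpos": joint angles; "qvel": joint speeds; "joint_efforts": joint torques, N m; "tool_pos": TCP position; "tool_rot": TCP orientation; "contact_force": force on the tool from outside, world axes, zero at the start; "torque": the same for the moment, N m; "opening": finger opening in m; "grip_force": force on a finger pad.
Only numpy, scipy, OpenCV 4.12 (cv2) and the standard library are available. Lean on these libraries where they do the work, as an engineer would, in place of code of your own. Each camera call takes 0.05 s, during which the arm holds its last target. There are 200 camera calls.

## Task

Lift the blue slide rack up and off its drying hook and stand it on the light plate, then leave it pushed square and flush into the corner stop, a long side against the long fence and an end against the short fence. Keep it upright and set it down gently rather than dropping it, for it is full of glass slides. Leave the grey rack hanging and do not disturb the bottle or the jar.

Things in the scene. Friction and masses are not known exactly. Their poses are not given: they have to be found in the camera images.
- blue_rack: Blue slide rack full of glass slides, 0.2 kg: open tray 76 (x) by 92 (y) by 46 mm high, under an arched handle: two uprights at y = +-43 mm carry a 6 mm steel bar along y, its centre 87 mm above the underside; the opening under the bar is 38 mm high. Origin: centre of the underside, z up. Same after a half turn. Starts hanging by its bar on one hook of the stand, axes parallel to the stand's.
- grip (a point): Centre of the blue rack's upright grip tab on the middle of its handle bar, 98 mm above the rack's underside: 10 mm thick (rack's x), 28 mm wide (y), 24 mm high (86 to 110 mm above the underside).
- grey_rack: The same rack in grey, hanging from the other hook of the stand; it stays there.
- stand: Fixed white drip tray (170 by 300 mm, 16 mm high) with a steel frame at its far (+x) side that carries two hooks opening to its -x side. Origin: on the table, midway between the hanging places, which are at x = 0, y = +75 and -75 mm; a rack hangs there with its underside 70 mm above the table. The frame's cross bar is at x = +78 mm, its top 169 mm above the table.
- hooks (a point): Midway between the two hooks, where the bars lie: 154 mm above the stand's origin, same axes. Each hook is two 6 mm wire prongs at +-24 mm in y from its hanging place, running from the cross bar to x = -18 mm, where tips turn up 12 mm. To free a rack, lift it 15 to 28 mm (further, its tray strikes the prongs from below), then draw it at least 65 mm to -x.
- plate: Fixed aluminium light plate, 200 (x) by 240 (y) by 12 mm thick, with a white panel and an L-shaped dark steel corner stop on top, 18 mm high and 12 mm thick: the long fence (202 mm, along y) at its +x side, the short fence (165 mm, along x) at its +y side. Origin: centre of the underside.
- corner (a point): Inner corner of the stop on the plate's top surface, 75 mm in x and 90 mm in y from the plate's centre, axes as the plate's. The long fence's inner face is its plane x = 0, the short fence's y = 0; the free plate lies at negative x and y. A rack home in the corner has its origin at x = -38, y = -46 mm.
- amber_bottle: Closed amber reagent bottle, 54 mm across, 125 mm high, standing on the table beyond the light plate. Origin: centre of the underside. Leave it alone.
- jar: Closed greenish specimen jar with a black lid, 64 mm across, 85 mm high, standing on the table beyond the light plate. Origin: centre of the underside. Leave it alone.
There are look-alikes about, which are no part of the job. There is more than one size of the blue_rack; the job needs the smallest.

How it is judged:
By the outcome, as a careful person would: the job done as asked, in the order asked, and still so for the second after the job is handed in, with the robot touching nothing.
It also fails if it takes over 61 s, if anything falls off the work surface, if the arm or the gripper's body presses on something with over 40 N, if the wrist force passes 120 N, or if a joint passes its speed limit or range.

## Working session

There is one attempt and no reset: what is moved stays moved. The work goes in short steps, Python scripts to look and compute and a shell command to move; the robot and the scene stay as the last step left them, time stands still between calls to the robot, and variables do not carry over. Pictures are saved under pics/ and viewed, at most 10 in all, crops included, and the job is handed in when it is done.

```bash
mkdir -p pics; cat > h.py <<'E'
import numpy as np, cv2
from cell import robot, eyes
def grab(n):
    p,d=eyes.read_camera(n); c=eyes.calibration(n); return p,d,c
def cloud(d,c):
    v,u=np.mgrid[0:d.shape[0],0:d.shape[1]]
    P=np.stack([(u-c['cx'])/c['fx']*d,(v-c['cy'])/c['fy']*d,d,np.ones_like(d)],-1)
    W=P@np.linalg.inv(c['world_to_cam']).T
    W=W[...,:3]; W[d<=0]=np.nan; return W
E
python3 - <<'E'
from h import *
for n in('top','side'):
    p,d,c=grab(n); cv2.imwrite(f'pics/{n}0.png',p); np.savez(f'{n}0.npz',p=p,d=d)
    T=np.linalg.inv(c['world_to_cam']); print(n,T.round(3).tolist(),c['fx'])
print(robot.observe())
E
```

```text
top [[0.027, -0.988, 0.155, 0.41], [-1.0, -0.027, 0.003, 0.015], [0.001, -0.155, -0.988, 1.18], [0.0, 0.0, 0.0, 1.0]] 498.13716158442713
side [[-0.986, -0.11, 0.127, 0.492], [-0.168, 0.665, -0.728, 0.57], [-0.004, -0.739, -0.674, 0.628], [0.0, 0.0, 0.0, 1.0]] 384.15654910393505
{'time': 0.1, 'qpos': array([-1.34801350e+00,  3.42635698e-01,  1.52491131e+00, -5.86817905e-06,
        1.27537181e+00, -1.45999455e-01]), 'qvel': array([ 3.36421429e-05, -1.27856206e-03, -1.43604678e-03,  2.09584366e-03,
        6.38625576e-04, -6.58696679e-04]), 'joint_efforts': array([ 1.58471372e-03, -4.32002735e+01, -2.44694638e+01,  7.19087804e-02,
        5.27082221e-02, -4.10052382e-05]), 'tool_pos': array([ 0.18919726, -0.48936814,  0.24012699]), 'tool_rot': array([-3.14027978e+00, -1.87380508e-04,  3.68783873e-01]), 'contact_force': array([ 0.48312387, -0.69668343, -0.15792273]), 'torque': array([0.00168377, 0.01402854, 0.04996085]), 'grip_force': 0.0, 'opening': 0.0922099807727055}
```

View pics/top0.png

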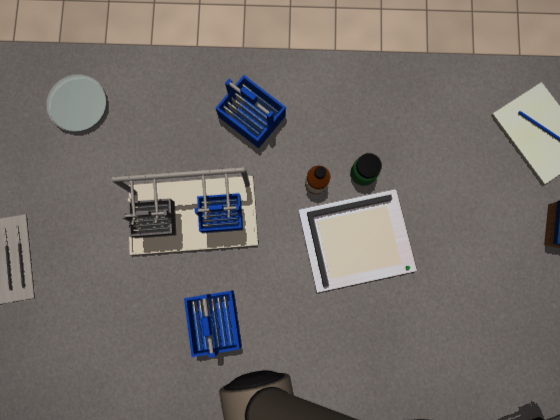

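View pics/side0.png

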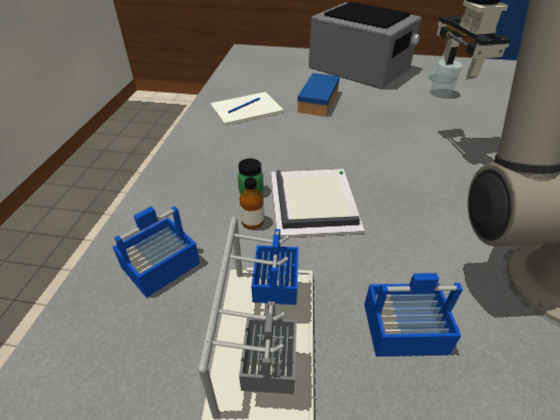

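The top view shows the stand at (190,215), with grey at (152,217) and the hanging blue rack at (219,213). The plate is at (357,240). Its corner stop opens down and to the right, with the inner corner near (316,212).
Candidates for the blue rack: (219,213) hanging on the hook, (251,112) on the table and larger, and (213,325) on the table and larger. I choose the hanging one at (219,213).

```bash
cat > m.py <<'E'
from h import *
def rect(W,m):
    q=W[m][:,:2]*1000; r=cv2.minAreaRect(q.astype(np.float32)); return np.round(r[0],1),np.round(r[1],1),round(r[2],2),len(q)
E
python3 - <<'E'
from m import *
from scipy import ndimage as N
for n in('top','side'):
    z=np.load(n+'0.npz');p,d=z['p'],z['d'];W=cloud(d,eyes.calibration(n));H=W[...,2]
    hsv=cv2.cvtColor(p,cv2.COLOR_BGR2HSV)
    print(n,'table z',np.nanmedian(H[(abs(W[...,0]-.45)<.2)&(abs(W[...,1])<.4)]))
    def show(t,m):
        l,k=N.label(m)
        for i in range(1,k+1):
            mm=l==i
            if mm.sum()>60:
                print(t,rect(W,mm),'z',np.nanpercentile(H[mm],[5,50,95]).round(3),'px',np.round(N.center_of_mass(mm))[::-1])
    reg=(W[...,0]>.2)&(W[...,0]<.85)&(abs(W[...,1])<.6)
    blue=(hsv[...,0]>105)&(hsv[...,0]<130)&(hsv[...,1]>130)
    show('blue',blue&reg)
    white=(hsv[...,1]<70)&(hsv[...,2]>150)
    show('white',N.binary_closing((hsv[...,2]>140)&reg&(H<.03)&(H>.005)))
    dark=(hsv[...,2]<75)&(H>.022)&(H<.04)&reg
    show('dark',dark)
    hi=(H>.14)&(H<.19)&(W[...,1]>.2)&reg; show('hi',hi)
c=np.load('top0.npz')['p'][160:270,100:430]; cv2.imwrite('pics/crop.png',cv2.resize(c,None,fx=2.4,fy=2.4,interpolation=cv2.INTER_CUBIC))
E
```

```text
top table z 0.0011794963032567551
blue (array([823.9,  90.4]), array([129.9, 106.9]), 53.04, 1730) z [0.006 0.042 0.15 ] px [253. 117.]
blue (array([567.2, 146. ]), array([76.2, 92.1]), 5.84, 727) z [0.072 0.099 0.148] px [222. 217.]
blue (array([578.5, 155.8]), array([52.4, 45.8]), 2.37, 366) z [0.071 0.093 0.18 ] px [217. 206.]
blue (array([320.5, 163.3]), array([142.9, 118.9]), 10.51, 2499) z [0.002 0.033 0.15 ] px [212. 325.]
white (array([811.7, 519.2]), array([ 76.1, 139. ]), 0.14, 1385) z [0.014 0.018 0.022] px [ 75. 112.]
white (array([ 789.1, -571.3]), array([174.2,  54.5]), 35.48, 1141) z [0.008 0.012 0.016] px [520. 134.]
white (array([588.7,  88.9]), array([166.6,  31. ]), 6.14, 544) z [0.006 0.011 0.018] px [251. 218.]
white (array([644.2, 114.3]), array([70.6, 28.6]), 39.67, 309) z [0.006 0.01  0.014] px [237. 187.]
white (array([644.4, 170.8]), array([41. , 47.2]), 6.49, 328) z [0.006 0.01  0.014] px [215. 186.]
white (array([nan, nan]), array([0., 0.]), 0.0, 927) z [0.006 0.01  0.013] px [181. 191.]
white (array([627.2, 340.9]), array([42.5, 47.1]), 9.41, 296) z [0.00
[... 1176 characters left out ...]
hite (array([506.8, 181.5]), array([ 28.5, 231.8]), 6.04, 847) z [0.007 0.01  0.016] px [306. 323.]
white (array([634. , 217.3]), array([48.7, 56.8]), 5.03, 713) z [0.007 0.009 0.011] px [232. 329.]
white (array([617.7, 302.9]), array([ 36.1, 114.1]), 20.47, 1761) z [0.007 0.009 0.011] px [227. 378.]
white (array([528. , 330.1]), array([102.3,  46.6]), 8.78, 855) z [0.007 0.009 0.015] px [279. 411.]
white (array([640.4, 359. ]), array([15. , 35.8]), 35.05, 135) z [0.007 0.009 0.011] px [207. 411.]
dark (array([500.2, -69. ]), array([173.7,  21.3]), 7.78, 266) z [0.023 0.027 0.03 ] px [319. 222.]
hi (array([582.8, 280.7]), array([104.7, 172. ]), 5.9, 2066) z [0.151 0.165 0.178] px [235. 329.]
```

View pics/crop.png

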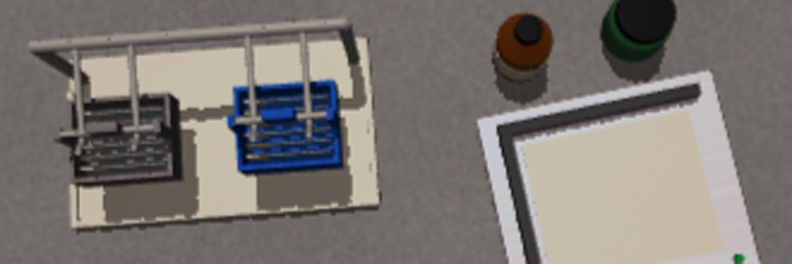

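The crop confirms it: the small blue rack hangs with its tab at about (278,114), i.e. full-image (216,207). The grey one is to its left, and the fences are clear. Next I refine the tab, plate and corner positions.

```bash
python3 - <<'E'
from m import *
for n in('top','side'):
    z=np.load(n+'0.npz');p,d=z['p'],z['d'];c=eyes.calibration(n);W=cloud(d,c);H=W[...,2];X=W[...,0];Y=W[...,1]
    hsv=cv2.cvtColor(p,cv2.COLOR_BGR2HSV)
    blue=(hsv[...,0]>100)&(hsv[...,0]<130)&(hsv[...,1]>110)
    near=blue&(abs(X-.57)<.07)&(abs(Y-.146)<.06)
    t=near&(H>.160)
    print(n,'tab',rect(W,t),'z',np.nanpercentile(H[t],[2,50,98]).round(4),'med',np.nanmedian(W[t],0).round(4))
    if n=='top': print('rack',rect(W,near))
    # plate by colour: rays onto z plane
    T=np.linalg.inv(c['world_to_cam'])
    def ray(uv,zp):
        v=np.c_[(uv[:,0]-c['cx'])/c['fx'],(uv[:,1]-c['cy'])/c['fy'],np.ones(len(uv))]@T[:3,:3].T
        return T[:3,3]+v*((zp-T[2,3])/v[:,2])[:,None]
    reg=(X>.35)&(X<.7)&(Y<.0)&(Y>-.36)&(H<.045)&(H>-.01)
    # fence top
    dk=reg&(hsv[...,2]<85)&(H>.022)
    v,u=np.nonzero(dk); q=ray(np.c_[u,v].astype(float),.03)[:,:2]*1000
    r=cv2.minAreaRect(q.astype(np.float32)); print('fence',r,'\n',cv2.boxPoints(r).round(1).tolist())
    lt=(reg&(hsv[...,2]>135)).astype(np.uint8)
    lt=cv2.morphologyEx(lt|dk.astype(np.uint8),cv2.MORPH_CLOSE,np.ones((9,9)))
    lt=cv2.morphologyEx(lt,cv2.MORPH_OPEN,np.ones((5,5)))
    k=max(cv2.findContours(lt,0,2)[0],key=cv2.contourArea)[:,0].astype(float)
    r=cv2.minAreaRect((ray(k,.012)[:,:2]*1000).astype(np.float32)); print('plate',r,cv2.boxPoints(r).round(1).tolist())
E
```

```text
top tab (array([560.5, 145.8]), array([23.6, 89.1]), 2.24, 97) z [0.1604 0.1776 0.1829] med [0.5657 0.1467 0.1776]
rack (array([577.6, 147.1]), array([97.3, 92. ]), 5.91, 1159)
fence ((574.1174926757812, -98.55296325683594), (180.26405334472656, 266.9293212890625), 54.34960174560547) 
 [[413.1000061035156, -94.0], [630.0, -249.60000610351562], [735.0999755859375, -103.0999984741211], [518.2000122070312, 52.5]]
plate ((527.1851196289062, -167.61729431152344), (202.19740295410156, 238.66351318359375), 13.60555362701416) [[400.8999938964844, -75.4000015258789], [457.0, -307.3999938964844], [653.5, -259.79998779296875], [597.4000244140625, -27.899999618530273]]
side tab (array([560.1, 149. ]), array([20.8, 88.4]), 15.96, 126) z [0.1602 0.1777 0.1799] med [0.5641 0.1552 0.1777]
fence ((567.24951171875, -115.72341918945312), (138.18655395507812, 285.88909912109375), 54.45124816894531) 
 [[410.79998779296875, -88.80000305175781], [643.4000244140625, -255.0], [723.7000122070312, -142.60000610351562], [491.1000061035156, 23.600000381469727]]
plate ((523.9546508789062, -165.47592163085938), (342.5458068847656, 357.4632873535156), 0.0972190722823143) [[352.3999938964844, 13.0], [353.0, -344.5], [695.5, -343.8999938964844], [694.9000244140625, 13.5]]
```

Stand yaw is about 5.9° and the rack origin is about (567,146); its 76×92 outline matches and the tab top at 0.18 is right. The plate's 202×239 outline also matches, with yaw about 13.65° and corner at (579,-62). The home pose is (553,-116). Moving now.

```bash
python3 -m handwheel '[23,40,3,0.08,0.45,23,40,3,0.08,0.45,23,40,3,0.08,0.45,23,40,3,0.08,0.45,23,40,3,0.08,0.45,23,40,3,0.08,0.45,24,40,2,0.08,0.45,24,40,0,0.08,0.45]' 20; python3 -m handwheel '[24,40,0,0.08,0.45,24,40,0,0.08,0.45,24,40,0,0.08,0.45,24,40,0,0.08,0.45,24,40,0,0.08,0.45,24,40,0,0.08,0.45,24,35,0,0.08,0.45,0,0,0,0.02,0.45]'; python3 -c "
from cell import robot;s=robot.observe();print(s['tool_pos'],s['tool_rot'],s['qpos'],s['opening'])"
```

```text
time: 0.9
tool_pos: [0.3758, -0.168, 0.2609]
tool_rot: [3.141, 0.0, 1.012]
contact_force: [0.4, -0.6, -0.9]
opening: 0.0415
grip_force: 0.0
time: 1.7
tool_pos: [0.5448, 0.1093, 0.2596]
tool_rot: [-3.141, -0.001, 1.596]
contact_force: [-0.3, -0.6, 0.7]
opening: 0.0413
grip_force: 0.0
[0.54475997 0.10930142 0.25956749] [-3.14126511e+00 -1.27507012e-03  1.59564853e+00] [5.93600286e-02 3.85043438e-01 1.40622388e+00 1.31741859e-03
 1.35060888e+00 3.42196923e-02] 0.041283142979970516
```

```bash
python3 -m handwheel '[10,18,0,0.04,0.45,12,19,0,0.04,0.45,0,0,-20,0,0.45,0,0,-20,0,0.45,0,0,-10,0,0.45,0,0,0,0,0.45,0,0,0,0,0.45]'; python3 - <<'E'
from m import *
s=robot.observe();print(s['tool_pos'],s['tool_rot'])
p,d,c=grab('side')
cv2.imwrite('pics/s1.png',cv2.resize(p[150:400,170:370],None,fx=3,fy=2.4*1.0 if 0 else 3,interpolation=cv2.INTER_CUBIC)[:600])
W=cloud(d,c);X,Y,H=W[...,0],W[...,1],W[...,2]
hsv=cv2.cvtColor(p,cv2.COLOR_BGR2HSV)
t=(hsv[...,0]>100)&(hsv[...,0]<130)&(hsv[...,1]>110)&(H>.174)&(H<.19)&(abs(X-.567)<.05)&(abs(Y-.147)<.03)
print('tabtop',rect(W,t),W[t].mean(0))
E
```

```text
time: 2.4
tool_pos: [0.5655, 0.142, 0.2113]
tool_rot: [3.141, 0.0, 1.668]
contact_force: [-0.5, -0.1, 0.5]
opening: 0.0413
grip_force: 0.0
[0.56549398 0.1419964  0.21131872] [3.14096523e+00 3.46143001e-05 1.66831066e+00]
tabtop (array([564.7, 148.3]), array([ 9.8, 27.6]), 9.26, 85) [0.56466269 0.14975207 0.17799133]
```

View pics/s1.png

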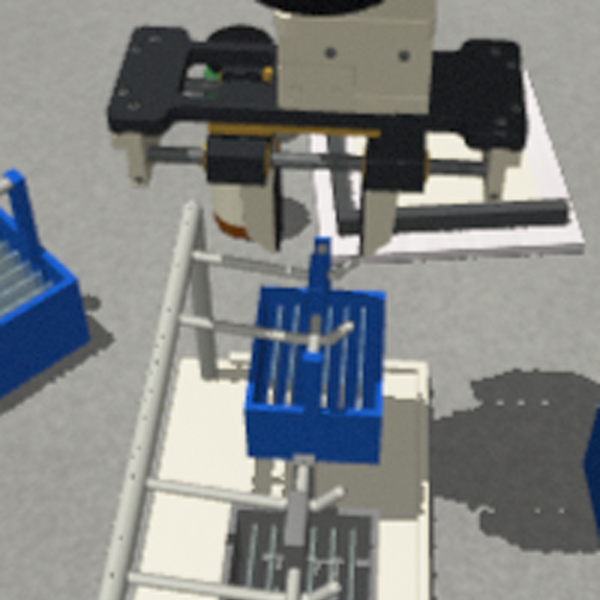

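The fingers (lower tips at about (275,245) and (370,250) in the crop) straddle the tab at (320,250), and the measured tab top of 9.8×27.6 mm matches. I shift +5 mm in y, descend and close.

```bash
python3 -m handwheel '[0,5,-15,0.005,0.45,0,0,-15,0,0.45,0,0,-12,0,0.45,0,0,-6,0,0.45,0,0,0,0,0.45,0,0,0,0,0,0,0,0,0,0,0,0,0,0,0]' 20;  python3 -m handwheel '[0,0,0,0,0,0,0,0,0,0,0,0,0,0,0]' 20
```

```text
time: 3.25
tool_pos: [0.5656, 0.1473, 0.1634]
tool_rot: [3.14, -0.0, 1.674]
contact_force: [1.2, 0.2, 0.5]
opening: 0.022
grip_force: 0.0
time: 3.55
tool_pos: [0.5654, 0.1473, 0.163]
tool_rot: [3.141, -0.0, 1.674]
contact_force: [-1.1, 0.3, 0.8]
opening: 0.0099
grip_force: 20.0
```

```bash
python3 -m handwheel '[0,0,4,0,0,0,0,6,0,0,0,0,6,0,0,0,0,5,0,0,0,0,0,0,0,0,0,0,0,0]'; python3 - <<'E'
from h import *
p,d,c=grab('side')
cv2.imwrite('pics/s2.png',cv2.resize(p[150:400,170:370],None,fx=2.4,fy=2.4,interpolation=cv2.INTER_CUBIC))
E
```

```text
time: 4.15
tool_pos: [0.5653, 0.1473, 0.1839]
tool_rot: [3.141, -0.0, 1.674]
contact_force: [-0.3, -0.5, -2.2]
opening: 0.0098
grip_force: 20.0
```

View pics/s2.png

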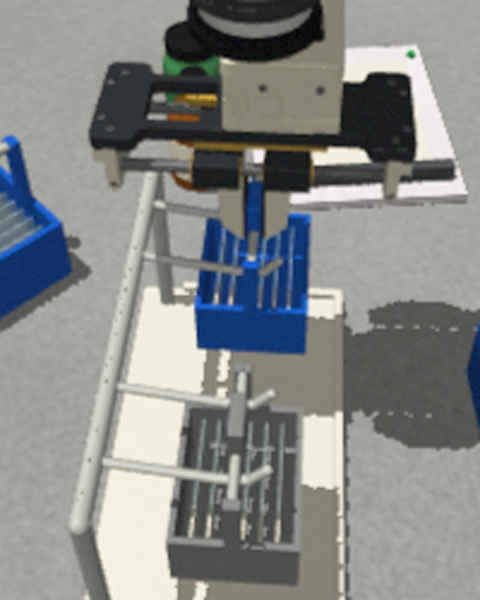

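The rack hangs in the grip with its bar clear of the prong tips (around (250,258)), and the grey rack is still on its hook. I draw it out along the stand's -x.

```bash
python3 -m handwheel '[-5,-0.5,0,0,0,-12,-1.2,0,0,0,-15,-1.6,0,0,0,-15,-1.6,0,0,0,-15,-1.6,0,0,0,-15,-1.5,0,0,0,-8,-1,0,0,0,0,0,0,0,0]'; python3 - <<'E'
from h import *
s=robot.observe()
p=s['tool_pos']*1000;print(p)
g=np.array([552.8,-116.1]);R=lambda a:np.array([[np.cos(a),-np.sin(a)],[np.sin(a),np.cos(a)]])
t=g+R(.238)@[-25,-25];print('stage',t,t-p[:2],1.571+.238-s['tool_rot'][2])
E
```

```text
time: 5.0
tool_pos: [0.4794, 0.1383, 0.1838]
tool_rot: [-3.141, 0.0, 1.674]
contact_force: [0.1, 0.9, -1.8]
opening: 0.0096
grip_force: 20.0
[479.36002836 138.27357212 183.82706663]
stage [ 534.39870098 -146.28927284] [  55.03867262 -284.56284496] 0.13496206891218487
```

```bash
python3 -m handwheel '[0,-8,6,0,0,0,-20,6,0,0,2,-30,0,0.015,0,7,-35,0,0.02,0,10,-38,0,0.02,0,10,-38,0,0.02,0,10,-38,0,0.02,0,8,-35,0,0.02,0]'; python3 -m handwheel '[5,-25,0,0.015,0,3,-12,-5,0.005,0,0,-5.5,-10,0,0,0,0,-15,0,0,0,0,-15,0,0,0,0,-10,0,0,0,0,0,0,0,0,0,0,0,0]'
```

```text
time: 5.8
tool_pos: [0.5282, -0.1065, 0.1962]
tool_rot: [3.141, 0.001, 1.789]
contact_force: [0.6, 0.6, -2.3]
opening: 0.0098
grip_force: 20.0
time: 6.6
tool_pos: [0.5354, -0.1457, 0.1408]
tool_rot: [3.142, -0.0, 1.809]
contact_force: [0.1, 0.8, -1.5]
opening: 0.0098
grip_force: 20.0
```

```bash
python3 -m handwheel '[0,0,-8,0,0,0,0,-8,0,0,0,0,-5,0,0,0,0,0,0,0]'; python3 - <<'E'
from m import *
p,d,c=grab('side'); p2,d2,c2=grab('top')
a=cv2.resize(p[140:280,220:400],None,fx=3,fy=3,interpolation=cv2.INTER_CUBIC);cv2.imwrite('pics/s3.png',a)
for P,D,C in((p,d,c),(p2,d2,c2)):
    W=cloud(D,C);X,Y,H=W[...,0],W[...,1],W[...,2];hsv=cv2.cvtColor(P,cv2.COLOR_BGR2HSV)
    t=(hsv[...,0]>100)&(hsv[...,0]<130)&(hsv[...,1]>110)&(H>.03)&(H<.08)&(abs(X-.53)<.08)&(abs(Y+.146)<.08)
    print('tray',rect(W,t),np.nanpercentile(H[t],[1,99]))
E
```

```text
time: 7.0
tool_pos: [0.5347, -0.146, 0.1187]
tool_rot: [-3.14, -0.001, 1.809]
contact_force: [-0.6, -0.4, -1.4]
opening: 0.0097
grip_force: 20.0
tray (array([ 534.4, -143.1]), array([74.7, 95.1]), 13.41, 951) [0.03090743 0.07427497]
tray (array([ 530.9, -116.6]), array([74.2, 25.2]), 27.51, 78) [0.03053121 0.07719232]
```

View pics/s3.png

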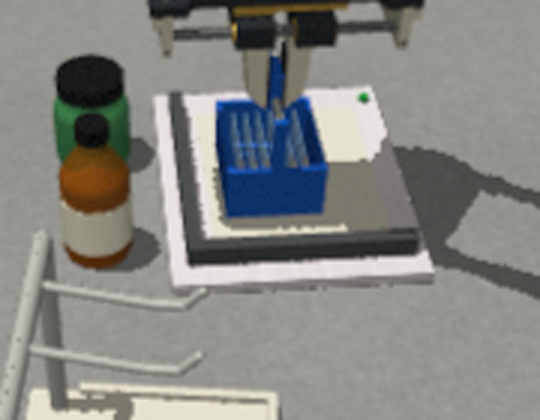

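The rack is upright over the panel (tray bottom at about (275,215)), inside both fences and parallel to them; bottle and jar untouched. I lower it gently.

```bash
python3 -m handwheel '[0,0,-4,0,0,0,0,-3,0,0,0,0,-2,0,0,0,0,-1.5,0,0,0,0,-1,0,0,0,0,0,0,0]'; python3 -m handwheel '[0,0,-1,0,0,0,0,0,0,0]';python3 -m handwheel '[0,0,-1,0,0,0,0,0,0,0]'
```

```text
time: 7.7
tool_pos: [0.5353, -0.1462, 0.1081]
tool_rot: [-3.142, -0.0, 1.809]
contact_force: [-0.8, 0.2, -1.9]
opening: 0.0099
grip_force: 20.0
time: 7.9
tool_pos: [0.5353, -0.1462, 0.1072]
tool_rot: [3.142, -0.0, 1.809]
contact_force: [0.4, 0.9, -2.1]
opening: 0.0098
grip_force: 20.0
time: 8.1
tool_pos: [0.5352, -0.1462, 0.1062]
tool_rot: [-3.142, -0.0, 1.809]
contact_force: [-0.2, 1.0, -1.9]
opening: 0.0097
grip_force: 20.0
```

```bash
for i in 1 2; do python3 -m handwheel '[0,0,-0.6,0,0,0,0,0,0,0]' | grep -E 'pos|force'; done
```

```text
tool_pos: [0.5352, -0.1462, 0.1056]
contact_force: [-0.0, 0.2, -1.6]
grip_force: 20.0
tool_pos: [0.5354, -0.1462, 0.1053]
contact_force: [-0.2, -0.1, 0.8]
grip_force: 20.0
```

It has landed. I slide it along plate +x towards the long fence, (0.972, 0.236) per mm.

```bash
python3 -m handwheel '[3.9,0.94,0,0,0,3.9,0.94,0,0,0,3.9,0.94,0,0,0,3.9,0.94,0,0,0,3.9,0.94,0,0,0,0,0,0,0,0]'; for i in 1 2 3 ; do python3 -m handwheel '[0.97,0.24,0,0,0,0,0,0,0,0]' | grep -E 'pos|contact'; done
```

```text
time: 9.1
tool_pos: [0.5553, -0.142, 0.1092]
tool_rot: [3.139, 0.003, 1.809]
contact_force: [-10.4, 1.6, 29.8]
opening: 0.013
grip_force: 20.0
tool_pos: [0.5561, -0.1418, 0.1093]
contact_force: [-11.0, 2.1, 29.2]
tool_pos: [0.5572, -0.1416, 0.1094]
contact_force: [-8.9, 2.7, 28.3]
tool_pos: [0.5583, -0.1413, 0.1094]
contact_force: [-10.6, 2.7, 29.0]
```

```bash
python3 - <<'E'
from m import *
p,d,c=grab('side'); p2,d2,c2=grab('top')
a=cv2.resize(p[150:250,250:390],None,fx=5,fy=5,interpolation=cv2.INTER_CUBIC);cv2.imwrite('pics/s4.png',a)
W=cloud(d,c);X,Y,H=W[...,0],W[...,1],W[...,2];hsv=cv2.cvtColor(p,cv2.COLOR_BGR2HSV)
t=(hsv[...,0]>100)&(hsv[...,0]<130)&(hsv[...,1]>110)&(abs(X-.55)<.08)&(abs(Y+.14)<.08)
print('tray',rect(W,t&(H<.075)),np.nanpercentile(H[t],[1,99]));print('top',rect(W,t&(H>.09)))
print(robot.observe()['torque'])
E
```

```text
tray (array([ 542.7, -142.4]), array([80.5, 94.4]), 14.46, 1072) [0.01547804 0.29133786]
top (array([ 545.7, -138.1]), array([85. , 57.9]), 78.24, 128)
[0.22008433 1.77172046 0.06349427]
```

View pics/s4.png

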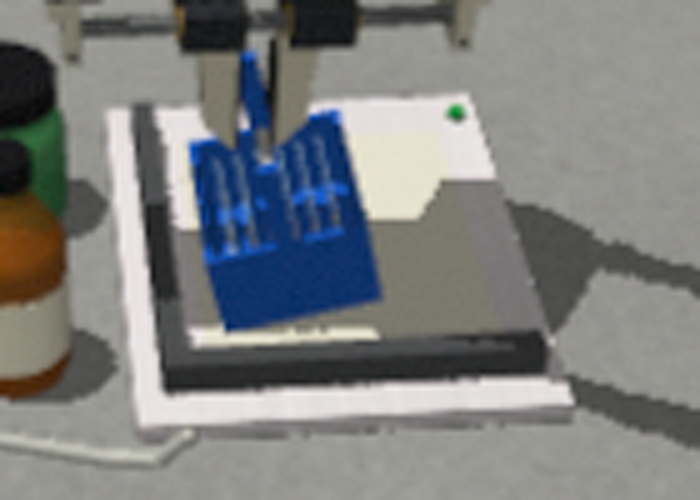

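The picture shows the rack tipped about 13° (leading lower edge at about (225,330)), because dragging by the high tab tips it. I back off, lift clear so the pads flatten the tab, then bring it home just above the plate and push low on the tray.

```bash
python3 -m handwheel '[-3,-0.7,2,0,0,-3,-0.7,2,0,0,-2,-0.5,3,0,0,-2,-0.5,3,0,0,0,0,3,0,0,0,0,3,0,0,0,0,0,0,0,0,0,0,0,0]' 40; python3 - <<'E'
from m import *
p,d,c=grab('side')
a=cv2.resize(p[150:250,250:390],None,fx=5,fy=5,interpolation=cv2.INTER_CUBIC);cv2.imwrite('pics/s5.png',a)
W=cloud(d,c);X,Y,H=W[...,0],W[...,1],W[...,2];hsv=cv2.cvtColor(p,cv2.COLOR_BGR2HSV)
t=(hsv[...,0]>100)&(hsv[...,0]<130)&(hsv[...,1]>110)&(abs(X-.55)<.08)&(abs(Y+.14)<.08)
print('tray',rect(W,t&(H<.09)),np.nanpercentile(H[t&(H<.1)],[1,99]))
E
```

```text
time: 10.6
tool_pos: [0.5478, -0.1432, 0.121]
tool_rot: [3.141, 0.0, 1.809]
contact_force: [-0.0, 0.2, -2.2]
opening: 0.0097
grip_force: 40.0
tray (array([ 546.8, -140.3]), array([75.8, 94.7]), 13.19, 1056) [0.02964936 0.09374489]
```

View pics/s5.png

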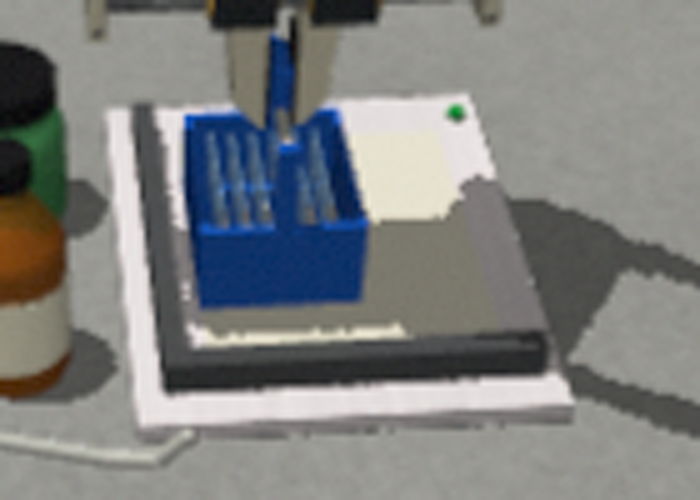

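It's upright again (tray level, bottom edge y≈300). Next I lower to about 2 mm clearance and fly in close to the corner.

```bash
python3 -m handwheel '[0,0,-5,0,0,0,0,-5,0,0,0.6,4.3,-3,0,0,0.6,5,0,0,0,0.7,5,0,0,0,0.6,4,0,0,0,0.6,3,0,0,0,0,0,0,0,0]'; for i in 1 2 3 4; do python3 -m handwheel '[0.97,0.24,0,0,0,0,0,0,0,0]' | grep -E 'pos|contact'; done
```

```text
time: 11.45
tool_pos: [0.5509, -0.1214, 0.1082]
tool_rot: [3.141, 0.0, 1.81]
contact_force: [-0.1, 0.6, -2.6]
opening: 0.0097
grip_force: 40.0
tool_pos: [0.5513, -0.1217, 0.108]
contact_force: [-2.2, -0.2, -1.1]
tool_pos: [0.5517, -0.1216, 0.1079]
contact_force: [-5.5, -0.1, 1.6]
tool_pos: [0.5521, -0.1215, 0.1079]
contact_force: [-7.4, -1.5, 3.0]
tool_pos: [0.5525, -0.1214, 0.1078]
contact_force: [-8.7, -2.3, 3.3]
```

Long fence found. I back off 3.5 mm and feel for the short fence.

```bash
python3 -m handwheel '[-3.4,-0.8,0,0,0,0,0,0,0,0]'| grep -E 'pos|contact';  for i in 1 2 3 4 5; do python3 -m handwheel '[-0.24,0.97,0,0,0,0,0,0,0,0]' | grep -E 'pos|contact'; done
```

```text
tool_pos: [0.5513, -0.122, 0.108]
contact_force: [-2.5, 0.1, -3.7]
tool_pos: [0.5511, -0.121, 0.1081]
contact_force: [-2.6, -2.2, -1.6]
tool_pos: [0.5508, -0.1198, 0.108]
contact_force: [-2.0, -2.8, -0.7]
tool_pos: [0.5506, -0.1187, 0.108]
contact_force: [-1.5, -2.0, -2.8]
tool_pos: [0.5503, -0.1177, 0.1081]
contact_force: [-2.4, -2.2, -1.5]
tool_pos: [0.5501, -0.1167, 0.108]
contact_force: [-2.3, -0.9, -2.0]
```

```bash
for i in 1 2 3 4; do python3 -m handwheel '[-0.24,0.97,0,0,0,0,0,0,0,0]' | grep -E 'pos|contact'; done
```

```text
tool_pos: [0.5499, -0.116, 0.1081]
contact_force: [-1.9, -2.8, -2.0]
tool_pos: [0.5499, -0.1156, 0.1083]
contact_force: [-1.9, -5.0, -2.0]
tool_pos: [0.5498, -0.1152, 0.1084]
contact_force: [-1.1, -6.9, -2.0]
tool_pos: [0.5497, -0.1146, 0.1087]
contact_force: [-2.8, -8.5, 0.8]
```

Both fences are found. I relax the push, lower to contact and release.

```bash
python3 -m handwheel '[0.7,-2.8,0,0,0,0,0,-1,0,0,0,0,0,0,0]'| grep -E 'pos|contact'; for i in 1 2 3; do python3 -m handwheel '[0,0,-0.7,0,0,0,0,0,0,0]' | grep -E 'pos|contact'; done
```

```text
tool_pos: [0.5497, -0.1156, 0.107]
contact_force: [-2.6, -1.3, -0.1]
tool_pos: [0.5497, -0.1156, 0.1063]
contact_force: [-2.6, -0.5, -0.5]
tool_pos: [0.5497, -0.1156, 0.1056]
contact_force: [-2.2, -1.5, -1.1]
tool_pos: [0.5498, -0.1157, 0.1048]
contact_force: [-3.1, -0.9, -0.1]
```

```bash
for i in 1 2 3; do python3 -m handwheel '[0,0,-0.5,0,0,0,0,0,0,0]' | grep -E 'pos|contact'; done
```

```text
tool_pos: [0.5497, -0.1157, 0.1043]
contact_force: [-2.1, -1.0, -0.5]
tool_pos: [0.5497, -0.1157, 0.1042]
contact_force: [-4.3, -0.1, 3.6]
tool_pos: [0.5497, -0.1157, 0.1042]
contact_force: [-5.5, 0.5, 8.2]
```

```bash
python3 -m handwheel '[0,0,0.8,0,0,0,0,0,0,0.15,0,0,0,0,0.2,0,0,0,0,0.3,0,0,0,0,0.4,0,0,0,0,0.4]' 10; python3 -m handwheel '[0,0,10,0,0.4,0,0,20,0,0.4,0,0,25,0,0.4,0,0,30,0,0.4,-20,-5,30,0,0.4,-40,-10,0,0,0.2,-40,-10,0,0,0,0,0,0,0,0]'; cat > k.py <<'E'
import sys
from m import *
p,d,c=grab('side');p2,d2,c2=grab('top')
a=cv2.resize(p[140:250,230:390],None,fx=3,fy=3,interpolation=cv2.INTER_CUBIC)
b=cv2.resize(p2[180:300,290:430],None,fx=2.3,fy=2.3,interpolation=cv2.INTER_CUBIC)
o=np.zeros((max(a.shape[0],b.shape[0]),a.shape[1]+b.shape[1]-2*0,3),np.uint8)
o[:a.shape[0],:a.shape[1]]=a;o[:b.shape[0],a.shape[1]:]=b
cv2.imwrite(sys.argv[1],cv2.resize(o,(800,int(o.shape[0]*800/o.shape[1]))))
for n,P,D,C in(('side',p,d,c),('top',p2,d2,c2)):
    W=cloud(D,C);X,Y,H=W[...,0],W[...,1],W[...,2];hsv=cv2.cvtColor(P,cv2.COLOR_BGR2HSV)
    t=(hsv[...,0]>100)&(hsv[...,0]<130)&(hsv[...,1]>110)&(abs(X-.55)<.09)&(abs(Y+.12)<.09)&(H<.13)
    print(n,'tray',rect(W,t&(H<.07)),np.nanpercentile(H[t],[1,99]),'tab',rect(W,t&(H>.112)))
    dk=(hsv[...,2]<85)&(H>.022)&(H<.036)&(abs(X-.52)<.13)&(abs(Y+.166)<.15)&(hsv[...,1]<110)
    print('fence',rect(W,dk))
E
python3 k.py pics/f1.png
```

```text
time: 16.35
tool_pos: [0.55, -0.1158, 0.1043]
tool_rot: [3.141, 0.0, 1.809]
contact_force: [-0.9, 0.2, -0.3]
opening: 0.0356
grip_force: 0.0
time: 17.15
tool_pos: [0.4459, -0.1409, 0.22]
tool_rot: [-3.14, -0.001, 1.807]
contact_force: [0.0, 0.3, 0.0]
opening: 0.0173
grip_force: 0.0
side tray (array([ 549.3, -114.7]), array([75.1, 97.1]), 13.99, 927) [0.0136175  0.12114934] tab (array([ 548.9, -112.5]), array([ 8.5, 26.1]), 18.14, 41)
fence (array([ 521.8, -163.5]), array([175.1, 203.5]), 13.59, 646)
top tray (array([ 554. , -120.1]), array([ 81.2, 101.1]), 13.8, 722) [0.01131451 0.10207927] tab (array([ 548.7, -103.4]), array([2.2, 2.7]), 80.94, 4)
fence (array([ 528.9, -144.4]), array([197.6, 228.6]), 88.95, 727)
```

View pics/f1.png

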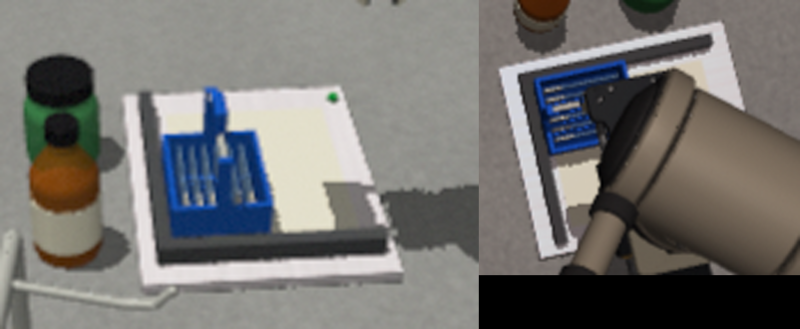

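The rack stands upright in the corner with the gripper clear; tray at about (215,185) in the side view, along both fences. To be sure it is flush, I measure bottle and jar clearance before pushing low with closed fingers.

```bash
python3 - <<'E'
from m import *
for n in('top','side'):
    z=np.load(n+'0.npz');W=cloud(z['d'],eyes.calibration(n));X,Y,H=W[...,0],W[...,1],W[...,2]
    a=(X>.6)&(X<.8)&(Y<.0)&(Y>-.3)
    for lo,hi in((.105,.14),(.07,.095)):
        for y0,y1 in((-.12,.0),(-.3,-.12)):
            m=a&(H>lo)&(H<hi)&(Y>y0)&(Y<y1)
            if m.sum()>10: print(n,lo,y0,rect(W,m))
E
```

```text
top 0.105 -0.12 (array([659. , -69.8]), array([23.6, 23.4]), 6.76, 117)
top 0.07 -0.12 (array([658.8, -70.9]), array([50.7, 52.4]), 1.63, 270)
top 0.07 -0.3 (array([ 688.1, -183.5]), array([55.8, 55.4]), 19.1, 503)
side 0.105 -0.12 (array([657. , -66.7]), array([24.2, 23.6]), 29.28, 134)
side 0.07 -0.12 (array([654.7, -60.3]), array([52. , 38.1]), 18.78, 289)
side 0.07 -0.3 (array([ 684.8, -179.6]), array([54. , 54.1]), 11.35, 335)
```

```bash
python3 -m handwheel '[10,-25,0,0,0,25,-25,0,0,0,40,-5,-10,0,0,40,10,-25,0,0,5,5,-35,0,0,0,0,-35,0,0,0,0,-25,0,0,0,0,0,0,0]' 20; python3 - <<'E'
from h import *
s=robot.observe();p=s['tool_pos'][:2]*1000-[550,-115]
c,q=np.cos(.238),np.sin(.238);print(c*p[0]+q*p[1],-q*p[0]+c*p[1],s['tool_pos'][2])
E
```

```text
time: 18.05
tool_pos: [0.5688, -0.1794, 0.0853]
tool_rot: [-3.136, -0.005, 1.81]
contact_force: [-0.9, -0.2, -0.2]
opening: 0.0003
grip_force: 0.0
3.083852210449443 -67.0184586310563 0.0853217081232995
```

```bash
python3 -m handwheel '[0,0,-12,0,0,0,0,-12,0,0,0,0,0,0,0,-1.4,4,0,0,0,-1.2,4,0,0,0,0,0,0,0,0]'|grep -E 'pos|cont'; for i in 1 2 3 4 5; do python3 -m handwheel '[-0.24,0.97,0,0,0,0,0,0,0,0]' | grep -E 'pos|contact'; done
```

```text
tool_pos: [0.5673, -0.1723, 0.066]
contact_force: [0.4, 1.3, -0.8]
tool_pos: [0.5671, -0.1718, 0.0656]
contact_force: [-1.1, -0.8, -0.3]
tool_pos: [0.5669, -0.1711, 0.0654]
contact_force: [0.5, -1.5, 0.1]
tool_pos: [0.5669, -0.1709, 0.0657]
contact_force: [-0.2, -5.4, 1.0]
tool_pos: [0.5669, -0.1708, 0.066]
contact_force: [-0.1, -9.0, 1.7]
tool_pos: [0.5669, -0.1706, 0.0662]
contact_force: [-0.2, -11.4, 3.2]
```

```bash
python3 -m handwheel '[1,-4,0,0,0,1,-4,0,0,0,2,-8,0,0,0,0,0,0,0,0]'|grep -E 'pos|cont'; python3 k.py pics/f2.png
```

```text
tool_pos: [0.5702, -0.1847, 0.065]
contact_force: [-0.3, -0.2, -0.5]
side tray (array([ 551.1, -123.1]), array([ 75.6, 113.3]), 14.02, 937) [0.01373983 0.12110288] tab (array([ 549. , -112.9]), array([ 7.9, 28.6]), 12.92, 41)
fence (array([ 522.5, -164.4]), array([174.2, 202.8]), 13.74, 649)
top tray (array([ 554.1, -118.5]), array([81.7, 98.3]), 14.15, 778) [0.01144997 0.12378445] tab (array([ 550.4, -116.4]), array([10.3, 27.3]), 13.91, 65)
fence (array([535.7, -72.1]), array([119.2, 218.3]), 72.62, 539)
```

View pics/f2.png

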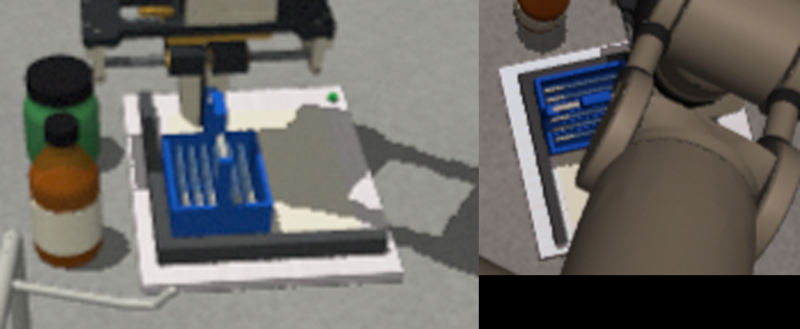

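The rack sits unmoved against the short fence (tab at (205,110), tray level). Next is the long side: raise, turn a quarter, and push the -x face low.

```bash
python3 -m handwheel '[0,-3,30,0,0,0,-3,35,0,0,0,0,35,-0.1,0,-10,0,10,-0.14,0,-20,5,0,-0.14,0,-20,12,0,-0.14,0,-20,20,0,-0.14,0,-8,20,0,-0.14,0]'|grep -E 'pos|rot';python3 -m handwheel '[0,5,0,-0.14,0,0,0,0,-0.14,0,0,0,0,-0.14,0,0,0,0,-0.14,0,0,0,0,-0.14,0,0,0,0,-0.07,0,0,0,0,0,0]'|grep -E 'pos|rot'; python3 - <<'E'
from h import *
s=robot.observe();p=s['tool_pos'][:2]*1000-[550,-115]
c,q=np.cos(.238),np.sin(.238);print(c*p[0]+q*p[1],-q*p[0]+c*p[1],s['tool_pos'],s['tool_rot'],s['time'])
E
```

```text
tool_pos: [0.4901, -0.132, 0.1751]
tool_rot: [-3.14, 0.0, 1.002]
tool_pos: [0.4919, -0.1276, 0.1752]
tool_rot: [-3.141, 0.0, 0.239]
-59.4764716620362 1.4327704901763738 [ 0.4918623  -0.12762976  0.17520285] [-3.14135631e+00  1.80215125e-04  2.38526633e-01] 21.65
```

```bash
python3 -m handwheel '[0,0,-40,0,0,0,0,-40,0,0,0,0,-30,0,0,0,0,-15,0,0,0,0,0,0,0,3.9,0.9,0,0,0,3.9,0.9,0,0,0,0,0,0,0,0]'|grep -E 'pos|cont'; for i in 1 2 3; do python3 -m handwheel '[0.97,0.24,0,0,0,0,0,0,0,0]' | grep -E 'pos|contact'; done
```

```text
tool_pos: [0.5011, -0.1263, 0.0514]
contact_force: [-0.2, 0.5, -0.4]
tool_pos: [0.5012, -0.126, 0.0508]
contact_force: [-0.7, 0.8, -0.3]
tool_pos: [0.5014, -0.1257, 0.0504]
contact_force: [-1.9, -1.8, 2.4]
tool_pos: [0.5014, -0.1257, 0.0503]
contact_force: [-7.1, -2.7, 5.8]
```

Solid stop with no travel, so it is already flush. I back off, retreat clear, and check by numbers.

```bash
python3 -m handwheel '[-4,-1,0,0,0,-8,-2,0,0,0,-15,-4,5,0,0,-10,-2,40,0,0,0,0,45,0,0,0,0,45,0,0,0,0,40,0,0,0,0,0,0,0]'|grep -E 'pos|time'; python3 -m handwheel '[-10,-40,0,0,0,-20,-45,0,0,0,-20,-45,0,0,0,-20,-45,0,0,0,-20,-45,0,0,0,-20,-40,0,0,0,-10,-30,0,0,0,0,0,0,0,0]'|grep -E 'pos|time'; python3 - <<'E'
from m import *
p,d,c=grab('top');W=cloud(d,c);X,Y,H=W[...,0],W[...,1],W[...,2];hsv=cv2.cvtColor(p,cv2.COLOR_BGR2HSV)
b=(hsv[...,0]>100)&(hsv[...,0]<130)&(hsv[...,1]>110)&(abs(X-.55)<.08)&(abs(Y+.115)<.08)
dk=(hsv[...,2]<85)&(H>.024)&(H<.036)&(abs(X-.52)<.12)&(abs(Y+.166)<.13)&(hsv[...,1]<110)
print('rim',rect(W,b&(H>.05)&(H<.065)),'tab',rect(W,b&(H>.112)&(H<.13)),'fence',rect(W,dk))
R=np.array([[np.cos(.238),np.sin(.238)],[-np.sin(.238),np.cos(.238)]])
f=lambda m:(W[m][:,:2]*1000)@R.T
q=f(dk);r=f(b&(H>.05)&(H<.065));pc=lambda a:np.percentile(a,[1,50,99]).round(1)
L=q[:,0]>q[:,0].max()-20;S=q[:,1]>q[:,1].max()-20
print('long fence x',pc(q[L,0]),'short y',pc(q[S,1]),'rack x',pc(r[:,0]),'y',pc(r[:,1]))
# edge line of the rack's free sides per bin
for ax in(0,1):
    o=1-ax;bins=np.linspace(np.percentile(r[:,o],5),np.percentile(r[:,o],95),6)
    print('free edge',ax,[round(float(r[(r[:,o]>=a)&(r[:,o]<e)][:,ax].min()),1) for a,e in zip(bins,bins[1:])])
for lo,y0,y1 in((.105,-.12,0),(.07,-.3,-.12)):
    print('bottle/jar',rect(W,(X>.6)&(X<.8)&(H>lo)&(H<(.14 if lo>.1 else .095))&(Y>y0)&(Y<y1)))
g=(H>.14)&(H<.19)&(Y>.2)&(X>.4)&(X<.7);print('stand+grey',rect(W,g))
E
```

```text
time: 23.85
tool_pos: [0.468, -0.1355, 0.2306]
time: 24.65
tool_pos: [0.3436, -0.4276, 0.2237]
rim (array([ 550.7, -116.6]), array([76.4, 92.2]), 13.7, 294) tab (array([ 550.8, -116.6]), array([10.3, 27.9]), 13.97, 65) fence (array([ 524.5, -143.7]), array([194.3, 222.9]), 87.15, 722)
long fence x [597.2 598.8 608.7] short y [-203.5 -190.8 -185.3] rack x [469.7 503.5 545.8] y [-288.5 -243.9 -197.1]
free edge 0 [469.6, 469.6, 469.7, 469.7, 469.5]
free edge 1 [-287.6, -288.8, -287.2, -288.4, -289.2]
bottle/jar (array([659.1, -69.6]), array([23.6, 23.4]), 5.62, 120)
bottle/jar (array([ 688. , -183.7]), array([55.3, 54.7]), 20.25, 507)
stand+grey (array([586.2, 279.2]), array([104.1, 167.2]), 6.5, 931)
```

```bash
python3 - <<'E'
from m import *
z=np.load('top0.npz');p,d=z['p'],z['d'];W=cloud(d,eyes.calibration('top'));X,Y,H=W[...,0],W[...,1],W[...,2]
R=np.array([[np.cos(.238),np.sin(.238)],[-np.sin(.238),np.cos(.238)]])
m=(H>.0235)&(H<.036)&(abs(X-.52)<.13)&(abs(Y+.166)<.15)&(p.max(2)<85)
q=(W[m][:,:2]*1000)@R.T
L=q[(q[:,1]<-215)&(q[:,1]>-370)];L=L[L[:,0]>530];S=q[(q[:,0]>440)&(q[:,0]<530)];S=S[S[:,1]>-240]
print('long fence x',np.percentile(L[:,0],[2,50,98]),len(L),'short y',np.percentile(S[:,1],[2,50,98]),len(S))
E
```

```text
long fence x [545.56901225 551.16463153 597.73786434] 352 short y [-195.49674197 -190.26602535 -185.23160983] 183
```

The fence inner faces measure 545.2 and -196.3; the rack's far sides measure 545.8 and -197.1, so it is flush to within measurement error. It is square (13.7° against 13.7°), and bottle, jar and grey rack are unmoved.

```bash
python3 -c "
from cell import robot;print(robot.hand_in())"
```

```text
the job is handed in; nothing more can be done
None
```

The blue rack stands upright in the corner stop, square and within about 1 mm of both fences by measurement, and the job is handed in; on the way it tipped about 13° on the plate when dragged by its tab, so I lifted it level and set it down again gently. The grey rack, bottle and jar are where they were.

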